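# Switch the tube sorter's seesaw gate and feed the waiting tubes

### The job

Three yellow-capped sample tubes wait on the upper ramp of the tube sorter, but its blue seesaw gate is still tipped toward the lane marked red. With the fingertips, rock the gate over its pivot until it is tipped fully toward the lane marked yellow, then press the green release key and keep it down until all three yellow-capped tubes have rolled into the yellow lane, and let the key come up again. Only touch the gate and the key: pick nothing up, touch no tube, and leave the red-capped tubes and the things standing around where they are.

Things in the scene. Friction and masses are not known exactly. Their poses are not given: they have to be found in the camera images.
- sorter: Fixed gravity tube sorter, 125 x 392 mm, 172 high. Origin: middle of its foot, on the desk; x to its grey back plate, away from the robot, y to its left, z up. Upper left: ramp with the waiting tubes (y 6 to 165 mm, deck z 113 to 137), its lip above the gate. Below it the red-marked lane. Middle: blue seesaw gate. Right: yellow-marked lane. Clear panel in front at x -47, up to z 110.
- gate (a joint): Blue seesaw gate, hinged on the sorter's x axis, 85 mm above the desk. -0.28 = tipped left, feeds the red lane; +0.28 = tipped right (right end down), feeds the yellow lane; hard stop at both. A steel ball on a stem (top 54 mm above the pivot) makes it fall to the nearer stop once past level. Under 1 N on a pad rocks it.
- gate_right_pad (a point): Centre of the top of the gate's right black finger pad (28 x 26 x 6 mm), in front of the clear panel: 75 mm before the sorter's middle and 50 mm right of the pivot. It stands at about 104 mm height when the gate is tipped left, 77 mm when tipped right. Push it down to rock the gate to the right.
- gate_left_pad (a point): The same for the left pad, 50 mm left of the pivot.
- release_key (a joint): Spring-loaded release key: a lever hinged along the sorter's y axis at x -54, y 70, z 144 mm. 0 = at rest, stop blade down, ramp shut; 0.42 = fully pressed, blade up, the tubes on the ramp roll away by themselves within about 1 s. From about 0.25 up the tubes can pass. It springs back when let go; takes about 2 N.
- key_pad (a point): Centre of the top of the key's green finger pad (28 x 28 x 7 mm), 99 mm before the sorter's middle and 70 mm to its left, at about 148 mm height at rest, sinking about 18 mm when fully pressed.
- yellow_lane (a point): Middle of the deck of the right, yellow-marked lane, which runs from y -58 (deck z 73 mm) down to its end stop at y -180 (deck z 56 mm) in the sorter's frame.
- yellow_tube_1: Sample tube with a yellow cap, 16 x 84 mm, one of three waiting on the ramp, lying with its cap toward the robot. Origin: centre of its round bottom end (the end at the back); its z axis runs to the cap.
- yellow_tube_2: Sample tube with a yellow cap, 16 x 84 mm, one of three waiting on the ramp, lying with its cap toward the robot. Origin: centre of its round bottom end (the end at the back); its z axis runs to the cap.
- yellow_tube_3: Sample tube with a yellow cap, 16 x 84 mm, one of three waiting on the ramp, lying with its cap toward the robot. Origin: centre of its round bottom end (the end at the back); its z axis runs to the cap.
- red_tube_1: Sample tube with a red cap, 16 x 84 mm, lying in the red lane; stays there. Origin: centre of its bottom end.
- red_tube_2: Sample tube with a red cap, 16 x 84 mm, lying in the red lane; stays there. Origin: centre of its bottom end.
- specimen_jar: Clear specimen jar with red lid, 63 mm across, 66 mm high, on the desk in front of the sorter's right part; origin at its underside. Bystander.
- blue_vial: Small vial with blue cap, 23 mm across, 42 mm high, standing in front of the sorter; origin at its underside. Bystander.
- marker: Black and white marker pen, 135 x 17 mm, lying in front of the sorter's left part; origin at its middle. Bystander.

How it is judged (in metres and radians):
On the way, in this order (a step that is already met when the one before it is completed fails the run):
1. the gate is tipped to the yellow lane while all three yellow-capped tubes still wait on the ramp (value of joint gate above 0.22 rad and y of yellow_tube_1 in the frame of sorter between 0.065 and 0.165 m and z of each of yellow_tube_1, yellow_tube_2, yellow_tube_3 in the frame of sorter above 0.115 m and y of yellow_tube_2 in the frame of sorter between 0.065 and 0.165 m and y of yellow_tube_3 in the frame of sorter between 0.065 and 0.165 m), for 0.2 s.
2. the release key is pressed (value of joint release_key above 0.2 rad), for 0.2 s.
3. all three yellow-capped tubes are in the yellow lane (value of joint gate above 0.22 rad and y of yellow_tube_1 in the frame of sorter between -0.182 and -0.06 m and z of yellow_tube_1 in the frame of sorter between 0.05 and 0.1 m and x of yellow_tube_1 in the frame of sorter between 0.02 and 0.06 m and y of yellow_tube_2 in the frame of sorter between -0.182 and -0.06 m and z of yellow_tube_2 in the frame of sorter between 0.05 and 0.1 m and x of yellow_tube_2 in the frame of sorter between 0.02 and 0.06 m and y of yellow_tube_3 in the frame of sorter between -0.182 and -0.06 m and z of yellow_tube_3 in the frame of sorter between 0.05 and 0.1 m and x of yellow_tube_3 in the frame of sorter between 0.02 and 0.06 m), for 0.2 s.
At the end, for the whole second after the job is handed in: The gate is tipped right (joint above 0.22 rad), the release key is back up (below 0.06 rad), all three yellow-capped tubes lie at rest in the yellow lane (under 30 mm/s), and the two red-capped tubes are within 12 mm of where they were (all of step 3 and value of joint release_key below 0.06 rad and linear speed of each of yellow_tube_1, yellow_tube_2, yellow_tube_3 below 0.03 m/s and distance of each of red_tube_1, red_tube_2 from where it was at the start of the episode below 0.012 m); the robot touches nothing.
It fails at once if the robot touches a sample tube (contact force between any of the fingers, the arm and yellow_tube_1 above 0.3 N or contact force between any of the fingers, the arm and yellow_tube_2 above 0.3 N or contact force between any of the fingers, the arm and yellow_tube_3 above 0.3 N or contact force between any of the fingers, the arm and red_tube_1 above 0.3 N or contact force between any of the fingers, the arm and red_tube_2 above 0.3 N).
It fails at once if a sample tube is lifted (z of any of yellow_tube_1, yellow_tube_2, yellow_tube_3 in the frame of sorter above 0.165 m or z of any of red_tube_1, red_tube_2 in the frame of sorter above 0.1 m).
It fails at once if a yellow-capped tube gets into the red lane ((y of yellow_tube_1 in the frame of sorter above 0.06 m and z of yellow_tube_1 in the frame of sorter below 0.1 m) or (y of yellow_tube_2 in the frame of sorter above 0.06 m and z of yellow_tube_2 in the frame of sorter below 0.1 m) or (y of yellow_tube_3 in the frame of sorter above 0.06 m and z of yellow_tube_3 in the frame of sorter below 0.1 m)).
It fails at once if a red-capped tube is moved more than 12 mm (distance of any of red_tube_1, red_tube_2 from where it was at the start of the episode above 0.012 m).
It fails at once if the jar, the vial or the marker is moved more than 15 mm (distance of any of specimen_jar, blue_vial, marker from where it was at the start of the episode above 0.015 m).
It also fails if it takes over 38 s, if anything falls off the work surface, if the arm or the gripper's body presses on something with over 40 N, if the wrist force passes 120 N, or if a joint passes its speed limit or range.

### The arm

A 6-joint arm with a two-finger parallel gripper is mounted at the origin on a cart in front of the work surface, level with it; the furniture and walls round the work are solid. World frame = base frame: x ahead of the robot, y to its left, z up, the work surface at z = 0. Lengths are in mm, angles in rad, forces in N, time in s.
With the tool pointing down it reaches from about 350 to 875 mm from the base axis. Payload 4.2 kg.
Tool frame: the origin (TCP) lies between the finger pads; the fingertips stand 14 mm ahead of it and the grasp point (between the pads) lies 5 mm behind it; z points along the fingers, y is the line along which they close (so a half turn about z gives the same grasp; the last joint's range is limited). The gripper opens to 85 mm and grips with 20 to 120 N. Pads are 22 mm wide; open, the fingers measure 114 mm over their backs; the gripper's body (76 mm by 85 mm) begins 54 mm behind the grasp point. The pads swing forward as they close: fully open they stand 13 mm farther back than shut.
Start: joints at [-1, 0.385, 0.008, 0, -1.194, -0.259], TCP at [191.748, -594.838, 245.312] pointing down, gripper open.
Joint ranges: [-3.14, 3.14], [-1.21, 2.06], [-1.07, 1.41], [-3.16, 2.05], [-2.99, -0.16], [-3.1, 3.1]. Speed limits (rad/s): [2.79, 2.79, 3.14, 3.14, 3.14, 3.14].

### API

Orientations are given as a unit quaternion [x, y, z, w].
In Python, from bench import * gives the robot as it stands.
- The arm moves only by the tool carry_out, never from a script. Its argument "motion" is a list of rows, each a list of 7 numbers: the turn, a rotation vector about the tool's x, y, z in rad, then the shift along the tool's x, y, z in mm, then the opening, from -1 (shut) to 1 (fully open), so that 0 is half open. A call has 1 to 5 rows; each row is the pose to reach, as a shift and turn from the pose commanded when the call began, along the tool's axes at that moment; what a row does not reach only later rows make up. A row lasts 1/8 s, in which the tool goes at most 62.5 mm and 10.7 degrees, less where a joint would pass 70% of its speed; a pose out of reach is approached as far as the arm can. A call with a gripper value outside its range is refused whole. The fingers move at their own pace and stop on an object; the grip force is fixed at half the most. Time passes only in rows, so rows that repeat a pose let the fingers close. It gives the time, the measured TCP pose, the force, the opening and the grip force at its end, in the units of the state.
- read_state(): the state, without advancing time (a new reading comes with each control period).
- get_image(name): name is "side" or "top" or "wrist"; returns a dict with "color" (400x640x3 uint8, blue, green, red), "mtx" (3x3 intrinsics, pixels), "k1" (the pictures are not rectified: a ray, as slopes to the right and down, at radius r is drawn at 1 + k1 r^2 times it, then the intrinsics apply), "position" and "orientation" of the camera in the world. Camera axes: x right, y down, z forward; pixel columns grow to the right and rows downward; lengths in mm; the calibration is good to about 2 mm. A picture is of the moment at which its call begins. There is no depth.
- job_done(): hands the job in; it is judged then, once.
The state is a dict: "clock": time; "joints": joint angles; "joint_vel": joint speeds; "joint_efforts": joint torques, N m; "position": TCP position; "ee_rot": TCP orientation; "contact_force": force on the tool from outside, world axes, zero at the start; "wrist_torque": the same for the moment, N m; "gripper_width": finger opening in mm; "grasp_force": force on a finger pad.
Only numpy, scipy, OpenCV 4.12 (cv2) and the standard library are available. Lean on these libraries where they do the work, as an engineer would, in place of code of your own. Each camera call takes 0.05 s, during which the arm holds its last target. There are 200 camera calls.

## Working session

There is one attempt and no reset: what is moved stays moved. The work goes in short steps, Python scripts to look and compute and a tool call to move; the robot and the scene stay as the last step left them, time stands still between calls to the robot, and variables do not carry over. Pictures are saved under pics/ and viewed, at most 10 in all, crops included, and the job is handed in when it is done.

Besides the shell and the picture viewer there is one more tool, called after "Request:" as a command line: name --pt "numbers of a row" for each row, then --argument value for the rest. carry_out: Moves the arm, as the interface text tells. Its arguments: {"type":"object","properties":{"motion":{"type":"array"}},"required":["motion"]}

```bash
mkdir -p pics
cat > h.py <<'E'
from bench import *
import numpy as np, cv2
from scipy.spatial.transform import Rotation as R
def ray(im,u,v):
    K=im["mtx"];K=np.array(K);d=np.array([[[u,v]]],float)
    x=(u-K[0,2])/K[0,0];y=(v-K[1,2])/K[1,1];a,b=x,y
    for _ in range(30):
        s=1+im["k1"]*(a*a+b*b);a,b=x/s,y/s
    return np.array(im["position"],float),R.from_quat(im["orientation"]).apply([a,b,1])
def onz(im,u,v,z):
    p,d=ray(im,u,v);return p+d*(z-p[2])/d[2]
E
python3 - <<'E'
from h import *
for n in("top","side"):
    im=get_image(n);cv2.imwrite(f"pics/{n}0.png",im["color"]);print(n,im["mtx"],im["k1"],im["position"],im["orientation"])
s=read_state();print(s["position"],s["ee_rot"],s["clock"],s["gripper_width"])
E
```

```text
top [[518.80957197   0.         322.23211956]
 [  0.         518.80957197 196.09818666]
 [  0.           0.           1.        ]] -0.001873856737488475 [ 447.29476569   23.66353582 1121.07637433] [-0.70105318  0.71079721 -0.04009261  0.04104084]
side [[450.15657774   0.         313.89288228]
 [  0.         450.15657774 201.26261256]
 [  0.           0.           1.        ]] -0.12486774906315427 [348.67161484 717.55496275 630.44425479] [-0.11173342  0.88657081 -0.44404117  0.06584282]
[ 191.60903134 -594.40508414  244.35662552] [-1.55178127e-01  9.87886044e-01  9.36247835e-04 -1.89464045e-04] 0.1 85.76559753829414
```

View pics/top0.png

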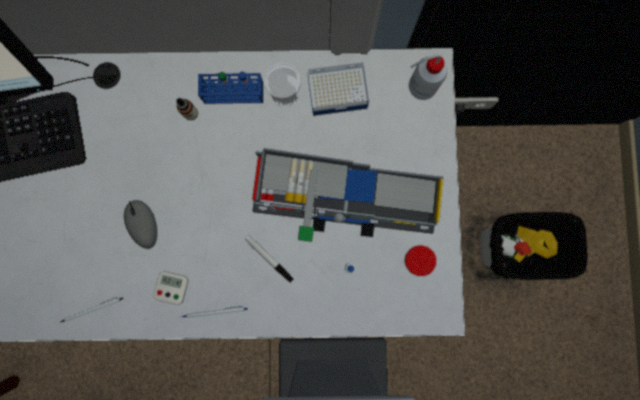

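View pics/side0.png

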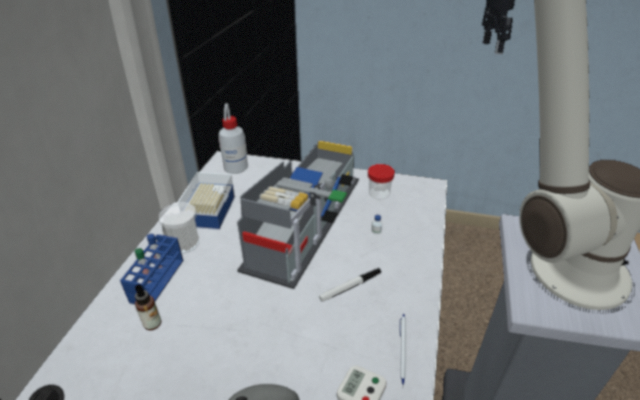

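The top view shows the sorter from (255,150) to (442,230), green key pad at about (306,233), black gate pads at about (319,225) and (367,230), jar lid at (421,261), vial at (350,268) and marker at about (270,258). The side view agrees, with the green key at (337,196).

Run:
```python
from h import *
im=get_image("top");c=im["color"];hsv=cv2.cvtColor(c,cv2.COLOR_BGR2HSV)
def cen(m,box):
    x0,y0,x1,y1=box;k=np.zeros_like(m);k[y0:y1,x0:x1]=m[y0:y1,x0:x1]
    n,l,s,ce=cv2.connectedComponentsWithStats(k);i=1+np.argmax(s[1:,4]);return ce[i],s[i]
g=cv2.inRange(hsv,(45,120,60),(80,255,255));b=cv2.inRange(hsv,(0,0,0),(180,255,45))
K,s=cen(g,(290,215,325,250));k=onz(im,*K,148);print("key",K,s,k)
P,s=cen(b,(356,220,380,240));r=onz(im,*P,104);print("rpad",P,s,r)
P,s=cen(b,(313,218,328,233));l=onz(im,*P,77);print("lpad",P,s,l)
v,s=cen(cv2.inRange(hsv,(100,80,30),(130,255,255)),(340,258,360,278));print("vial",onz(im,*v,42))
v,s=cen(cv2.inRange(hsv,(0,150,60),(8,255,255)),(400,240,440,280));print("jar",onz(im,*v,66),s)
d=r-k # sorter (dx=24,dy=-120)
yaw=np.arctan2(d[1],d[0])-np.arctan2(-120,24);print("yaw k-r",yaw,np.hypot(*d[:2]))
d=r-l;print("yaw l-r",np.arctan2(d[1],d[0])+np.pi/2,np.hypot(*d[:2]))
cv2.imwrite("pics/c1.png",cv2.resize(c[140:285,240:450],None,fx=3.8,fy=3.8,interpolation=cv2.INTER_CUBIC))
```

```text
key [305.70621469 233.05084746] [299 227  15  14 177] [490.28107581  56.10018354 148.        ]
rpad [367.17164179 228.95522388] [361 223  14  13 134] [498.57511538 -62.90686746 104.        ]
lpad [318.51260504 223.80672269] [313 218  12  13 119] [511.64508144  32.49619629  77.        ]
vial [421.04523023 -31.65471558  42.        ]
jar [ 435.73549811 -172.39580948   66.        ] [406 246  30  30 455]
yaw k-r -0.12781438906433307 119.29572196918046
yaw l-r -0.1361497971923249 96.29417732422816
```

View pics/c1.png

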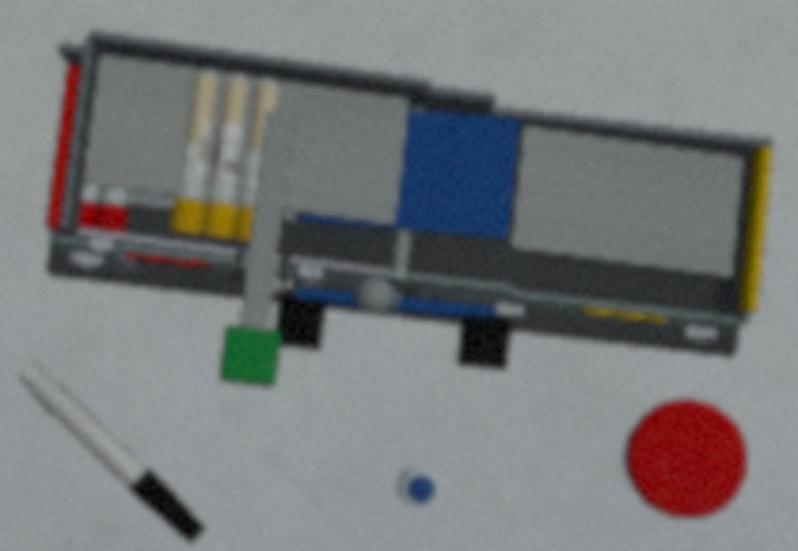

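The crop confirms the layout: sorter yaw is about -0.13 rad, and the right pad (485,343 in the crop) and key pad (250,355) are both clear from above. I'll work out the first move.

```bash
cat > go.py <<'E'
import sys
from h import *
s=read_state();t=np.array(list(map(float,sys.argv[1:4])))
c=R.from_quat(s["ee_rot"]);y=np.array([0.13,0.9915,0]);z=np.array([0,0,-1.]);
T=R.from_matrix(np.c_[np.cross(y,z),y,z])
print("turn",(c.inv()*T).as_rotvec().round(3),"shift",c.inv().apply(t-s["position"]).round(1),"at",np.round(s["position"],1),s["clock"])
E
python3 go.py 495 -66 200
```

```text
turn [ 0.002 -0.001  0.442] shift [-450.8  409.9   45.1] at [ 191.6 -594.5  244.5] 0.15
```

Request:
carry_out --pt "0 0 0.442 -451 410 45 -1" --pt "0 0 0.442 -451 410 45 -1" --pt "0 0 0.442 -451 410 45 -1" --pt "0 0 0.442 -451 410 45 -1" --pt "0 0 0.442 -451 410 45 -1"

```text
clock: 0.78
position: [344.6, -328.4, 222.7]
ee_rot: [0.065, 0.998, -0.0, 0.0]
contact_force: [1.0, 0.1, -0.4]
gripper_width: 0.1
grasp_force: 0.0
```

```bash
python3 go.py 495 -66 200
```

```text
turn [-0.  0. -0.] shift [-115.   279.7   22.7] at [ 344.6 -328.4  222.7] 0.775
```

Request:
carry_out --pt "0 0 0 -115 280 23 -1" --pt "0 0 0 -115 280 23 -1" --pt "0 0 0 -115 280 23 -1" --pt "0 0 0 -115 280 23 -1" --pt "0 0 0 -115 280 23 -1"

```text
clock: 1.4
position: [495.1, -65.3, 199.7]
ee_rot: [0.064, 0.998, -0.0, 0.0]
contact_force: [0.9, 0.6, -0.3]
gripper_width: -0.2
grasp_force: 0.0
```

```bash
python3 go.py 495 -66 130
python3 - <<'E'
from h import *
im=get_image("wrist");cv2.imwrite("pics/w1.png",im["color"])
E
```

```text
turn [-0.     0.     0.001] shift [-0.  -0.7 69.7] at [495.1 -65.3 199.7] 1.4
```

View pics/w1.png

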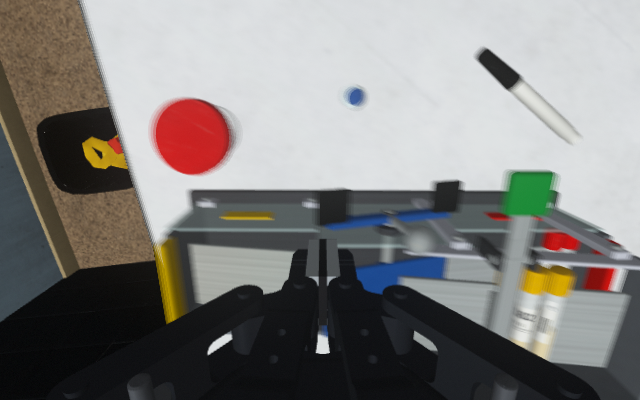

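The wrist view shows the right black pad at about (333,205), the left pad at (446,195), the green key at (529,193) and the fingertips at about (323,245). I'll check the pad and key positions by ray.

Run:
```python
from h import *
im=get_image("wrist")
print(onz(im,333,190,104),onz(im,333,205,104),onz(im,529,182,148), onz(im,323,245,186),im["position"])
hsv=cv2.cvtColor(im["color"],cv2.COLOR_BGR2HSV);g=cv2.inRange(hsv,(45,120,60),(80,255,255))
print(cv2.boundingRect(g))
```

```text
[489.40422217 -52.26778057 104.        ] [500.89815647 -53.59014633 104.        ] [486.20699871  62.80985792 148.        ] [492.9166107  -60.40133799 186.        ] [424.98224184 -52.51797762 327.39510702]
(492, 165, 55, 46)
```

Request:
carry_out --pt "0 0 0 -1 2 40 -1" --pt "0 0 0 -1 2 72 -1" --pt "0 0 0 -1 2 80 -1" --pt "0 0 0 -1 2 88 -1" --pt "0 0 0 -1 2 94 -1"

```text
clock: 2.12
position: [496.3, -65.8, 106.4]
ee_rot: [0.065, 0.998, 0.0, 0.001]
contact_force: [-0.6, 0.5, 0.8]
gripper_width: -0.1
grasp_force: 0.1
```

Request:
carry_out --pt "0 0 0 0 0 4 -1" --pt "0 0 0 0 0 8 -1" --pt "0 0 0 0 0 8 -1"

```text
clock: 2.5
position: [495.5, -65.7, 97.7]
ee_rot: [0.065, 0.998, -0.0, -0.0]
contact_force: [-0.8, 0.0, 0.8]
gripper_width: 0.2
grasp_force: 0.0
```

Run:
```python
from h import *
im=get_image("side");cv2.imwrite("pics/s1.png",cv2.resize(im["color"][120:300,220:420],None,fx=3.3,fy=3.3,interpolation=cv2.INTER_CUBIC))
```

```text
(no output)
```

View pics/s1.png

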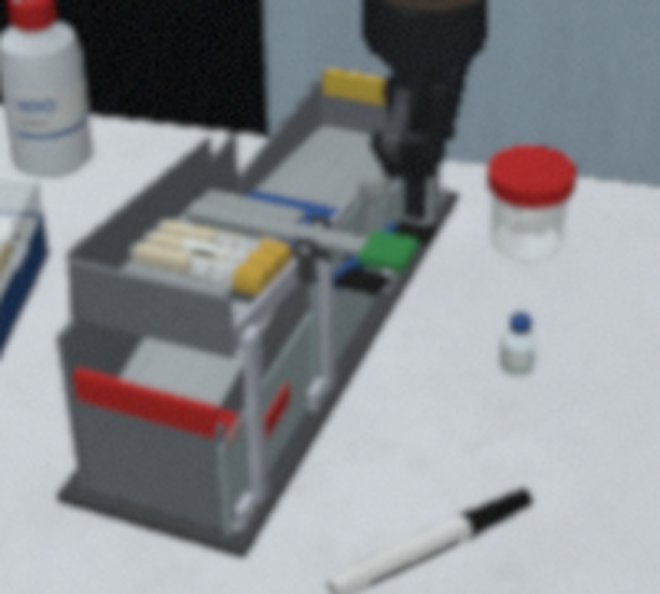

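The fingers stand at the right pad (415,215 in the crop) with the tubes still waiting, but the gate state can't be read here. I'll lift and check from above.

Request:
carry_out --pt "0 0 0 0 0 -40 -1" --pt "0 0 0 0 0 -95 -1" --pt "0 0 0 -100 0 -95 -1" --pt "0 0 0 100 0 -95 -1" --pt "0 0 0 100 0 -95 -1"

```text
clock: 3.18
position: [433.8, -57.2, 189.7]
ee_rot: [0.066, 0.998, -0.001, -0.003]
contact_force: [-0.9, 0.4, 0.9]
gripper_width: 0.2
grasp_force: 0.0
```

Run:
```python
from h import *
im=get_image("wrist");cv2.imwrite("pics/w2.png",im["color"])
print(read_state()["position"],read_state()["clock"])
```

```text
[422.17327677 -58.22084771 188.67163285] 3.225
```

View pics/w2.png

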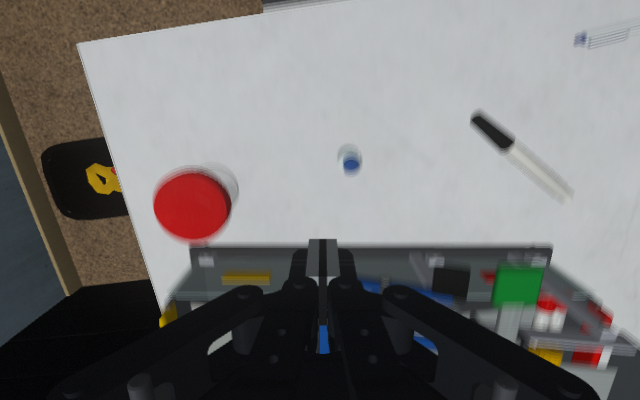

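The left pad now looks larger at (450,280) and the tubes are still waiting. I'll confirm the gate in the side view.

```bash
python3 - <<'E'
from h import *
def proj(im,p):
    q=R.from_quat(im["orientation"]).inv().apply(np.array(p)-im["position"]);a=q[:2]/q[2];a=a*(1+im["k1"]*(a@a));K=np.array(im["mtx"]);return (a*K[0,0]+K[:2,2]).round(1)
im=get_image("side")
for z in(77,104): print(z,"L",proj(im,(511,37,z)),"R",proj(im,(498,-62,z)))
c=im["color"];cv2.imwrite("pics/s2.png",cv2.resize(c[140:240,280:380],None,fx=6,fy=6,interpolation=cv2.INTER_CUBIC))
E
python3 go.py 489 57 200
```

```text
77 L [327.8 214.4] R [344.4 187.4]
104 L [327.8 203.5] R [344.7 177. ]
turn [-0.001 -0.009 -0.   ] shift [-47.  122.2 -10.1] at [426.4 -58.  190.5] 3.275
```

View pics/s2.png

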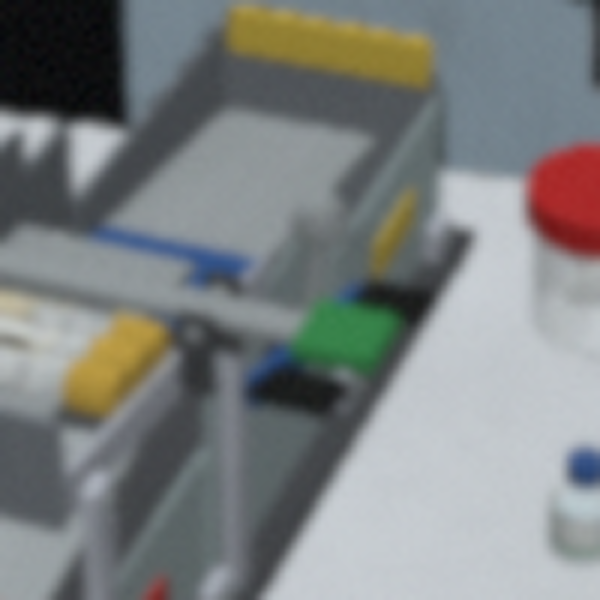

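The left pad is at about (330,205) and the right at (346,190), matching heights of 104 and 77, so the gate is tipped fully right. Now the key.

Request:
carry_out --pt "0 0 0 -47 122 -10 -1" --pt "0 0 0 -47 122 -10 -1" --pt "0 0 0 -47 122 -10 -1" --pt "0 0 0 -47 122 -10 -1"

```text
clock: 3.78
position: [496.0, 57.7, 202.7]
ee_rot: [0.065, 0.998, -0.0, -0.0]
contact_force: [-0.5, -1.2, -1.0]
gripper_width: -0.4
grasp_force: 0.0
```

```bash
python3 go.py 489 57 162
```

```text
turn [-0.    -0.     0.001] shift [ 6.8 -1.6 40.7] at [496.   57.7 202.7] 3.775
```

Request:
carry_out --pt "0 0 0 7 -1 25 -1" --pt "0 0 0 7 -1 42 -1" --pt "0 0 0 7 -1 50 -1" --pt "0 0 0 7 -1 58 -1" --pt "0 0 0 7 -1 58 -1"

```text
clock: 4.4
position: [489.1, 56.4, 145.6]
ee_rot: [0.065, 0.998, -0.001, 0.0]
contact_force: [-2.1, -2.0, 4.3]
gripper_width: 0.2
grasp_force: 2.2
```

Request:
carry_out --pt "0 0 0 0 0 1 -1" --pt "0 0 0 0 0 1 -1" --pt "0 0 0 0 0 1 -1" --pt "0 0 0 0 0 1 -1" --pt "0 0 0 0 0 1 -1"

```text
clock: 5.03
position: [489.2, 56.4, 145.3]
ee_rot: [0.065, 0.998, -0.0, 0.0]
contact_force: [-2.2, -2.9, 6.7]
gripper_width: -0.1
grasp_force: 3.8
```

Request:
carry_out --pt "0 0 0 0 0 0 -1" --pt "0 0 0 0 0 0 -1" --pt "0 0 0 0 0 0 -1" --pt "0 0 0 0 0 0 -1" --pt "0 0 0 0 0 0 -1"

```text
clock: 5.65
position: [489.2, 56.4, 145.3]
ee_rot: [0.065, 0.998, -0.0, 0.0]
contact_force: [-2.4, -2.2, 7.1]
gripper_width: 0.2
grasp_force: 3.8
```

Run:
```python
from h import *
im=get_image("side");cv2.imwrite("pics/s3.png",cv2.resize(im["color"][130:280,230:400],None,fx=4,fy=4,interpolation=cv2.INTER_CUBIC))
```

```text
(no output)
```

View pics/s3.png

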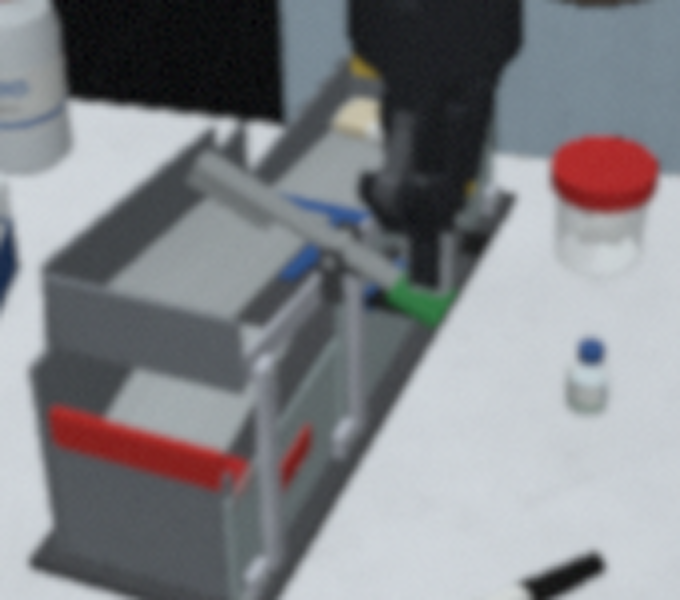

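The key is pressed, the ramp is empty and tube ends show in the yellow lane at (357,117). I'll lift off, back away and check.

Request:
carry_out --pt "0 0 0 0 0 -15 -1" --pt "0 0 0 0 0 -50 -1" --pt "0 0 0 0 0 -100 -1" --pt "0 0 0 60 0 -110 -1" --pt "0 0 0 110 0 -110 -1"

```text
clock: 6.32
position: [379.4, 71.8, 255.0]
ee_rot: [0.066, 0.998, 0.001, 0.001]
contact_force: [-1.1, 1.8, 0.2]
gripper_width: -0.0
grasp_force: 0.0
```

Request:
carry_out --pt "0 0 0 0 50 0 -1" --pt "0 0 0 0 100 0 -1" --pt "0 0 0 0 100 0 -1" --pt "0 0 0 0 100 0 -1"

```text
clock: 6.82
position: [392.8, 170.6, 253.7]
ee_rot: [0.065, 0.998, 0.0, -0.0]
contact_force: [-0.7, -0.5, 0.6]
gripper_width: -0.1
grasp_force: 0.0
```

Run:
```python
from h import *
a=get_image("top")["color"][140:285,240:450];b=get_image("side")["color"][130:280,230:400]
a=cv2.resize(a,(434,300),interpolation=3);b=cv2.resize(b,(340,300),interpolation=3)
cv2.imwrite("pics/f.png",np.hstack([a,b]))
```

```text
(no output)
```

View pics/f.png

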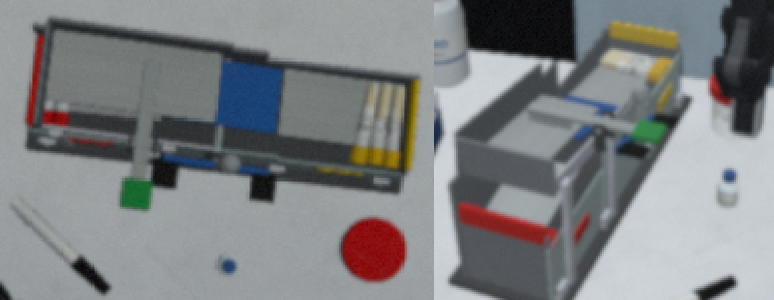

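All three yellow-capped tubes lie at the end of the yellow lane (375,125), the key is up, the gate is tipped right, and the red tubes and bystanders are undisturbed.

```bash
python3 -c "
from bench import *
print(job_done())"
```

```text
the job is handed in; nothing more can be done
None
```

The job is handed in at about 7 s on the robot clock: the gate is tipped to yellow, all three yellow-capped tubes lie in the yellow lane, the key is back up, and nothing else looks moved in the last pictures (no verdict was returned).

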